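# Free the seized jig pin

## Robot

A 6-joint arm with a two-finger parallel gripper is mounted at the origin on the work surface. World frame = base frame: x ahead of the robot, y to its left, z up, the work surface at z = 0. Lengths are in m, angles in rad, forces in N, time in s.
With the tool pointing down it reaches from about 0.3 to 1 m from the base axis. Payload 5.1 kg.
Tool frame: the origin (TCP) lies midway between the tips of the shut fingers; the grasp point (between the pads) lies 19 mm behind it; z points along the fingers, y is the line along which they close (so a half turn about z gives the same grasp; the last joint's range is limited). The gripper opens to 95 mm and grips with 3 to 60 N. Pads are 20 mm wide; open, the fingers measure 119 mm over their backs; the gripper's body (75 mm by 180 mm) begins 59 mm behind the grasp point.
Start: joints at [1.113, 0.124, 1.65, -0, 1.367, -0.083], TCP at [0.238, 0.605, 0.215] pointing down, gripper open.
Joint ranges: [-2.61, 2.61], [-1.02, 2.33], [0.03, 2.71], [-1.35, 4.49], [0.32, 2.68], [-2.91, 2.91]. Speed limits (rad/s): [2.57, 2.57, 3.14, 3.14, 3.14, 3.14].

## Interface

Orientations are given as a rotation vector (axis times angle).
In Python, from workcell import get_state, vision, job gives the robot as it stands. The module is installed in compiled form; this text tells all that it offers.
- The arm moves only by the shell command python3 -m handwheel 'ROWS' [FORCE]. ROWS is a JSON object of lists of equal length, an entry for each row: "travel": the shift along the tool's x, y, z in mm, a list of three; "rotation": the turn, a rotation vector about the tool's x, y, z in degrees, a list of three; "claw": the closure in counts, from 0 (fully open) to 255 (shut). In form: {"travel": [[dx, dy, dz], ...], "rotation": [[ax, ay, az], ...], "claw": [claw, ...]}. A call has 1 to 12 rows; each row is the pose to reach, as a shift and turn from the pose commanded when the call began, along the tool's axes at that moment; what a row does not reach only later rows make up. A row lasts 1/8 s, in which the tool goes at most 62.5 mm and 10.7 degrees, less where a joint would pass 70% of its speed; a pose out of reach is approached as far as the arm can. A call with a gripper value outside its range is refused whole. The fingers move at their own pace and stop on an object; FORCE is the grip in N (left out, the last holds). Time passes only in rows, so rows that repeat a pose let the fingers close. It gives the time, the measured TCP pose, the force, the opening and the grip force at its end, in the units of the state.
- get_state(): the state, without advancing time (a new reading comes with each control period).
- vision.snapshot(name): name is "scene" or "side" or "wrist"; returns a dict with "pixels" (480x640x3 uint8, red, green, blue), "camera_matrix" (3x3 intrinsics, pixels), "R" (3x3) and "t" (3): a world point X has camera coordinates R X + t. Camera axes: x right, y down, z forward; pixel columns grow to the right and rows downward; lengths in m; the calibration is good to about 2 mm. A picture is of the moment at which its call begins. There is no depth.
- job.hand_in(): hands the job in; it is judged then, once.
The state is a dict: "clock": time; "joints": joint angles; "qvel": joint speeds; "effort": joint torques, N m; "position": TCP position; "orientation": TCP orientation; "wrist_force": force on the tool from outside, world axes, zero at the start; "torque": the same for the moment, N m; "width": finger opening in m; "grip_force": force on a finger pad.
Only numpy, scipy, OpenCV 4.12 (cv2) and the standard library are available. Lean on these libraries where they do the work, as an engineer would, in place of code of your own. Each camera call takes 0.05 s, during which the arm holds its last target. There are 200 camera calls.

## Task

The red-winged locating pin has seized in its drill jig. Work it out of the jig by twisting it back and forth while gently pulling up - a straight pull only lifts the jig, which lies unclamped in its nest and must stay seated there - then set the pin down in the blue tray, lowering it inside before letting go. Leave the yellow-winged pin where it is.

Things in the scene. Friction and masses are not known exactly. Their poses are not given: they have to be found in the camera images.
- red_grip (a point): Grip centre of the seized pin, on its axis (z, up), 60 mm above its lower end. Its red wing is a flat upright plate 42 mm wide (along x), 12 mm thick (along y: pinch across this; grip with 40 N or more) and 40 mm tall, from 26 mm below this point (where a steel collar 34 mm across, 6 mm thick begins) to 14 mm above it. It takes 0.25 N m to turn.
- pin_red: The seized pin, 0.15 kg; origin at the centre of its shank's lower end, z up its axis. The shank (16 mm diameter, 28 mm long) is held by the bore for the first 14 mm of rise, then loose. Friction is 30 N against the direction of sliding: a straight pull lifts the jig, but turned meanwhile it hardly resists rising. Rise 3 mm or less per twist of about 1.2 rad, then twist back, and so on.
- jig_red (a joint): Lift of the green jig block (98 x 78 x 30 mm, 1.6 kg) that holds the red pin, in m; 0 = seated in its nest, growing upwards. The pin's collar rests on the block's top, 40 mm above the bench. The block lies there by its weight alone but cannot turn; the nest's corners stand 12 mm round it, and it counts as lifted out beyond 10 mm.
- yellow_grip (a point): The same point on the yellow-winged pin, which has the same shape and stands loose in a bright aluminium jig of the same size. To be left alone.
- tray_in (a point): Centre of the inner floor of the open blue tray, which is fixed to the bench; inside 152 mm (x) by 182 mm (y), walls 4 mm thick, rim 30 mm above this point. z is up.

How it is judged:
By the outcome, as a careful person would: the job done as asked, in the order asked, and still so for the second after the job is handed in, with the robot touching nothing.
It also fails if it takes over 64 s, if anything falls off the work surface, if the arm or the gripper's body presses on something with over 40 N, if the wrist force passes 120 N, or if a joint passes its speed limit or range.

## Working session

There is one attempt and no reset: what is moved stays moved. The work goes in short steps, Python scripts to look and compute and a shell command to move; the robot and the scene stay as the last step left them, time stands still between calls to the robot, and variables do not carry over. Pictures are saved under pics/ and viewed, at most 10 in all, crops included, and the job is handed in when it is done.

```bash
mkdir -p pics
python3 - <<'E'
from workcell import get_state, vision
import cv2,pickle
S={}
for n in("scene","side"):
    s=vision.snapshot(n);S[n]=s;cv2.imwrite(f"pics/{n}0.png",s["pixels"][:,:,::-1])
    print(n,s["R"].round(3).tolist(),s["t"].round(3))
pickle.dump(S,open("s0.pkl","wb"))
st=get_state();print(st["clock"],st["position"],st["orientation"],st["width"])
E
```

```text
scene [[0.732, 0.681, -0.005], [0.434, -0.472, -0.767], [-0.525, 0.559, -0.642]] [-0.399 -0.186  1.28 ]
side [[0.991, -0.133, -0.016], [-0.105, -0.697, -0.71], [0.083, 0.705, -0.704]] [-0.536  0.109  1.067]
0.1 [0.23773601 0.60435242 0.21355075] [-5.85114770e-01 -3.08613970e+00  2.80812449e-03] 0.0948860218117156
```

View pics/scene0.png

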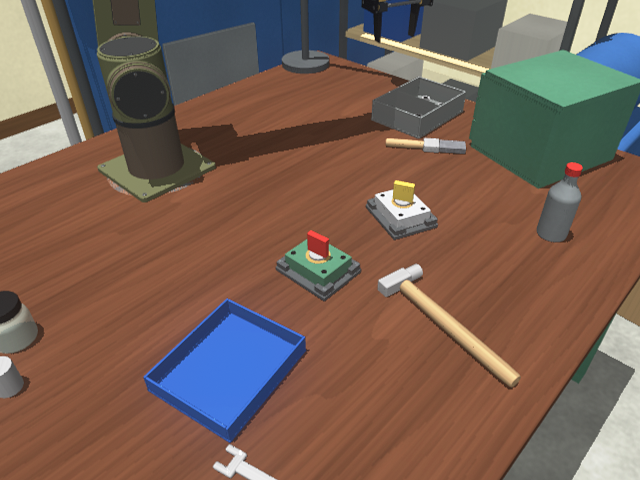

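View pics/side0.png

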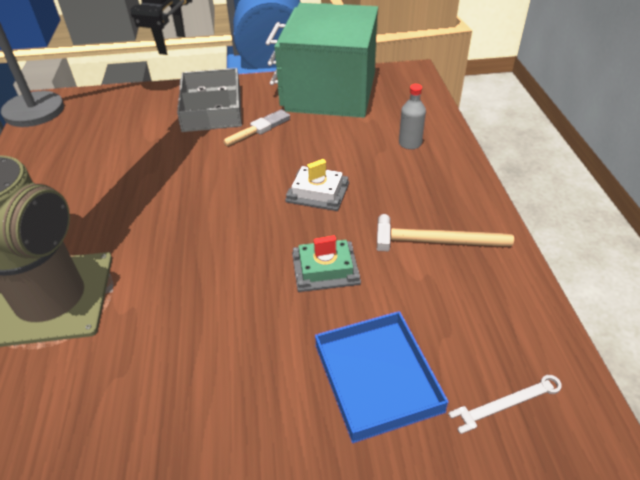

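The scene view shows the red wing at (318,243) on the green jig, the yellow wing at (403,190) and the tray centre at about (228,365). In the side view the red wing is at (325,246) and the tray at about (380,375).

```bash
cat > h.py <<'E'
import numpy as np,cv2
def hsv(s,lo,hi):
    return cv2.inRange(cv2.cvtColor(s["pixels"],cv2.COLOR_RGB2HSV),lo,hi)
def redmask(s): return hsv(s,(0,150,100),(4,255,255))|hsv(s,(175,150,100),(180,255,255))
def biggest(m,near=None,tol=60):
    c=[x for x in cv2.findContours(m,cv2.RETR_EXTERNAL,cv2.CHAIN_APPROX_NONE)[0] if cv2.contourArea(x)>30]
    if near is not None: c=[x for x in c if np.linalg.norm(x[:,0].mean(0)-near)<tol]
    return max(c,key=cv2.contourArea)
def cen(c): m=cv2.moments(c);return np.array([m["m10"],m["m01"]])/m["m00"]
def ray(s,p):
    d=s["R"].T@np.linalg.solve(s["camera_matrix"],[p[0],p[1],1.]);return -s["R"].T@s["t"],d
def plane(s,p,z): o,d=ray(s,p);return o+d*(z-o[2])/d[2]
def tri(a,p,b,q):
    o,d=ray(a,p);u,e=ray(b,q);k=np.linalg.lstsq(np.c_[d,-e],u-o,rcond=None)[0]
    P,Q=o+d*k[0],u+e*k[1];return (P+Q)/2,np.linalg.norm(P-Q)
E
python3 - <<'E'
from h import *;import pickle
S=pickle.load(open("s0.pkl","rb"));a,b=S["scene"],S["side"]
ra,rb=biggest(redmask(a),(318,243)),biggest(redmask(b),(325,246))
print("red",tri(a,cen(ra),b,cen(rb)),cv2.contourArea(ra),cv2.contourArea(rb))
for s,c in((a,ra),(b,rb)): 
    q=cv2.approxPolyDP(c,3,True)[:,0];print([(p.tolist(),plane(s,p,.086).round(3).tolist()) for p in q])
for s,n in((a,(318,265)),(b,(325,260))):
    c=biggest(hsv(s,(60,80,40),(85,255,200)),n); r=cv2.minAreaRect(np.array([plane(s,p,.04)[:2]*1000 for p in c[:,0]],np.float32));print("jig",r)
for s,n in((a,(228,365)),(b,(380,375))):
    c=biggest(hsv(s,(100,150,60),(125,255,255)),n); q=cv2.approxPolyDP(cv2.convexHull(c),6,True)[:,0]
    print("tray",[(p.tolist(),plane(s,p,.033).round(3).tolist()) for p in q])
E
```

```text
red (array([0.53732183, 0.00151073, 0.06698865]), np.float64(0.001854566886608055)) 377.0 321.5
[([310, 230], [0.518, 0.001, 0.086]), ([308, 248], [0.551, -0.037, 0.086]), ([325, 257], [0.588, -0.035, 0.086]), ([328, 238], [0.558, 0.006, 0.086])]
[([334, 235], [0.556, 0.007, 0.086]), ([314, 239], [0.517, 0.002, 0.086]), ([316, 255], [0.516, -0.041, 0.086]), ([335, 251], [0.552, -0.036, 0.086])]
jig ((540.6318359375, -2.619365692138672), (96.45234680175781, 76.50650787353516), 0.9386779069900513)
jig ((536.62255859375, -12.256889343261719), (93.76164245605469, 97.32056427001953), 89.97869110107422)
tray [([226, 299], [0.497, -0.183, 0.033]), ([303, 336], [0.65, -0.153, 0.033]), ([305, 350], [0.671, -0.17, 0.033]), ([230, 441], [0.704, -0.346, 0.033]), ([148, 390], [0.556, -0.375, 0.033]), ([144, 378], [0.534, -0.367, 0.033])]
tray [([399, 313], [0.651, -0.155, 0.033]), ([446, 400], [0.685, -0.334, 0.033]), ([444, 410], [0.677, -0.35, 0.033]), ([353, 441], [0.529, -0.38, 0.033]), ([316, 336], [0.497, -0.184, 0.033])]
```

The red grip comes out at about (0.537, 0.001, 0.072). The wing's triangulated centre is at z 0.067 against an expected 0.066, and the wing is turned about +7°. The tray centre is about (0.592, -0.26). Next I move above the pin.

```bash
python3 -m handwheel '{"travel":[[-498,-452,13],[-498,-452,13],[-498,-452,13],[-498,-452,13],[-498,-452,13],[-498,-452,13],[-498,-452,13],[-498,-452,13],[-498,-452,13],[-498,-452,13],[-498,-452,13],[-498,-452,13]],"rotation":[[0,0,-29],[0,0,-29],[0,0,-29],[0,0,-29],[0,0,-29],[0,0,-29],[0,0,-29],[0,0,-29],[0,0,-29],[0,0,-29],[0,0,-29],[0,0,-29]],"claw":[0,0,0,0,0,0,0,0,0,0,0,0]}' 50
python3 - <<'E'
from h import *
from workcell import get_state, vision
s=vision.snapshot("wrist");cv2.imwrite("pics/w1.png",s["pixels"][:,:,::-1])
st=get_state();print(st["clock"],st["position"],st["orientation"],st["joints"],-s["R"].T@s["t"])
c=biggest(redmask(s));q=cv2.approxPolyDP(c,4,True)[:,0];print([(p.tolist(),plane(s,p,.086).round(4).tolist()) for p in q])
E
```

```text
clock: 1.6
position: [0.5364, -0.0007, 0.2009]
orientation: [0.199, -3.134, 0.0]
wrist_force: [0.1, 1.2, 0.8]
width: 0.0953
grip_force: 0.0
1.65 [0.53581418 0.00080951 0.20091474] [ 2.01654043e-01 -3.13355881e+00 -9.01536453e-04] [-9.88637528e-02 -1.20201621e-01  1.91793255e+00  3.22716199e-04
  1.34548629e+00 -1.79826129e+00] [ 0.4643913  -0.00980606  0.37166761]
[([306, 201], [0.5117, -0.0065, 0.086]), ([303, 208], [0.5168, -0.008, 0.086]), ([314, 211], [0.518, -0.0002, 0.086]), ([308, 230], [0.5319, -0.0026, 0.086]), ([302, 231], [0.5331, -0.0067, 0.086]), ([301, 263], [0.5566, -0.0045, 0.086]), ([314, 264], [0.5561, 0.0048, 0.086]), ([315, 202], [0.5116, -0.0003, 0.086])]
```

View pics/w1.png

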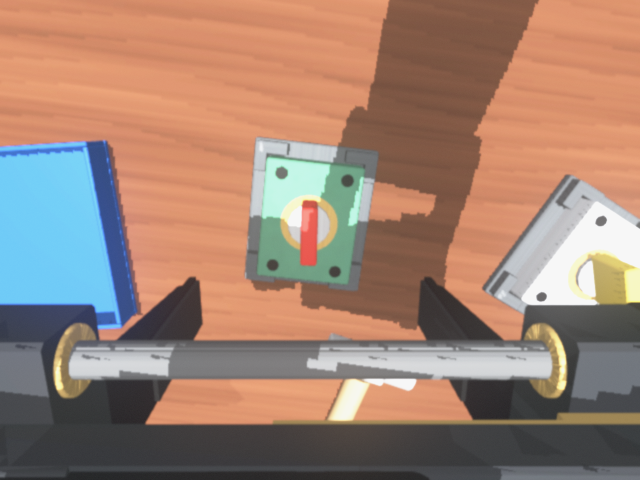

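The wrist view shows the red wing's top from (314,202) to (308,264), lined up with the image columns and so with tool x. Its centre is about (0.537, -0.0015) at about 7°, which agrees with the scene view. I descend and grip.

```bash
python3 -m handwheel '{"travel":[[-1,-1.6,50],[-1,-1.6,100],[-1,-1.6,130],[-1,-1.6,147],[-1,-1.6,147],[-1,-1.6,147],[-1,-1.6,147],[-1,-1.6,147],[-1,-1.6,147],[-1,-1.6,147],[-1,-1.6,147],[-1,-1.6,147]],"rotation":[[0,0,0],[0,0,0],[0,0,0],[0,0,0],[0,0,0],[0,0,0],[0,0,0],[0,0,0],[0,0,0],[0,0,0],[0,0,0],[0,0,0]],"claw":[0,0,0,0,0,255,255,255,255,255,255,255]}' 55
python3 -c "
from workcell import get_state
s=get_state();print(s['position'],s['orientation'],s['wrist_force'],s['torque'],s['joints'][5])"
```

```text
clock: 3.15
position: [0.5371, 0.0005, 0.0546]
orientation: [0.206, -3.135, -0.0]
wrist_force: [-0.4, -0.6, 0.9]
width: 0.0303
grip_force: 0.0
[5.37088579e-01 4.68064268e-04 5.45894814e-02] [ 2.06134040e-01 -3.13469652e+00 -2.14273221e-05] [-0.36502762 -0.59968359  0.93213246] [ 0.06614144  0.05317304 -0.01026713] -1.8012093367662065
```

```bash
python3 -m handwheel '{"travel":[[0,0,0],[0,0,0],[0,0,0],[0,0,0],[0,0,0]],"rotation":[[0,0,0],[0,0,0],[0,0,0],[0,0,0],[0,0,0]],"claw":[255,255,255,255,255]}' 55
python3 -c "
from workcell import get_state
s=get_state();print(s['position'],s['orientation'],s['wrist_force'],s['torque'],s['joints'][5])"
```

```text
clock: 3.78
position: [0.5374, -0.0007, 0.0548]
orientation: [-0.207, 3.134, -0.004]
wrist_force: [0.3, -5.4, -1.0]
width: 0.012
grip_force: 54.9
[ 0.53738065 -0.00068741  0.05477297] [-0.20721567  3.13433699 -0.00387543] [ 0.29476219 -5.44202252 -0.97334738] [-1.12346035 -0.10923833  0.10925452] -1.8014451406475338
```

```bash
python3 -m handwheel '{"travel":[[0,-0.7,0],[0,-0.7,-0.4],[0,-0.7,-0.8],[0,-0.7,-1.2],[0,-0.7,-1.6],[0,-0.7,-2],[0,-0.7,-2.3]],"rotation":[[0,0,10],[0,0,20],[0,0,30],[0,0,40],[0,0,50],[0,0,60],[0,0,69]],"claw":[255,255,255,255,255,255,255]}' 55
python3 - <<'E'
from h import *
from workcell import get_state, vision
s=get_state();print(s['position'],s['orientation'],s['wrist_force'],s['torque'],s['joints'][5])
for n in("scene","side"):
    s=vision.snapshot(n);p=s["pixels"]
    c=biggest(hsv(s,(60,80,40),(85,255,200)),(318,265) if n=="scene" else (325,260));print(n,cen(c),cv2.boundingRect(c))
    if n=="scene": cv2.imwrite("pics/s2.png",cv2.resize(p[180:320,220:420,::-1],None,fx=3,fy=3))
E
```

```text
clock: 4.65
position: [0.5369, -0.0012, 0.0556]
orientation: [1.611, 2.696, -0.003]
wrist_force: [3.2, -4.4, -8.4]
width: 0.0119
grip_force: 55.0
[ 0.53686652 -0.00121268  0.05555418] [ 1.61073161  2.69607474 -0.00325197] [ 3.19040492 -4.44245513 -8.35311945] [-1.2489327  -0.71894477  0.28418688] -0.5934996233147493
scene [314.24508519 262.37702053] (292, 239, 59, 47)
side [325.88758657 264.77552833] (300, 242, 53, 38)
```

View pics/s2.png

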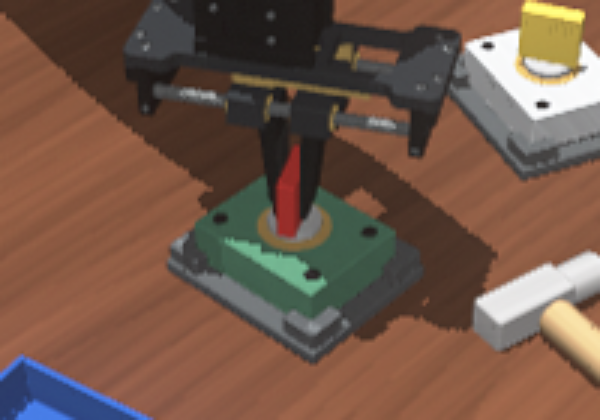

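The wing has turned with the fingers and the jig is still seated in its nest, with its front corner at about (315,355) in the crop. I twist back.

```bash
python3 -m handwheel '{"travel":[[0,0,0],[0,0,-0.4],[0,0,-0.8],[0,0,-1.2],[0,0,-1.6],[0,0,-2],[0,0,-2.4]],"rotation":[[0,0,-10],[0,0,-20],[0,0,-30],[0,0,-40],[0,0,-50],[0,0,-60],[0,0,-69]],"claw":[255,255,255,255,255,255,255]}' 55
python3 -m handwheel '{"travel":[[0,0,0],[0,0,-0.4],[0,0,-0.8],[0,0,-1.2],[0,0,-1.6],[0,0,-2],[0,0,-2.4]],"rotation":[[0,0,10],[0,0,20],[0,0,30],[0,0,40],[0,0,50],[0,0,60],[0,0,69]],"claw":[255,255,255,255,255,255,255]}' 55
python3 - <<'E'
from h import *
from workcell import get_state, vision
s=get_state();print(s['position'],s['orientation'],s['wrist_force'],s['torque'],s['joints'][5])
for n in("scene","side"):
    s=vision.snapshot(n);p=s["pixels"]
    c=biggest(hsv(s,(60,80,40),(85,255,200)),(318,265) if n=="scene" else (325,260));print(n,cen(c),cv2.boundingRect(c))
    r=biggest(redmask(s),(318,243),25);print(cen(r),cv2.boundingRect(r))
E
```

```text
clock: 5.62
position: [0.5369, -0.0008, 0.0574]
orientation: [-0.213, 3.134, -0.002]
wrist_force: [4.1, -3.6, -11.0]
width: 0.0116
grip_force: 54.8
clock: 6.5
position: [0.5368, -0.0012, 0.0597]
orientation: [1.611, 2.696, -0.003]
wrist_force: [4.0, -5.0, -11.3]
width: 0.0116
grip_force: 55.0
[ 0.53684883 -0.00123747  0.05966298] [ 1.61084625  2.69574639 -0.00307049] [  3.99032952  -5.03464742 -11.2899936 ] [-1.27033606 -1.03083439  0.20900293] -0.5934123266497092
scene [315.14164491 262.66340296] (285, 239, 66, 47)
[315.8375     243.34791667] (312, 226, 8, 31)
side [326.89809153 264.58532518] (300, 242, 53, 38)
[328.36314363 246.30487805] (325, 235, 8, 23)
```

Risen 5 mm and the jig outline hasn't changed. I continue.

```bash
python3 -m handwheel '{"travel":[[0,0,0],[0,0,-0.4],[0,0,-0.8],[0,0,-1.2],[0,0,-1.6],[0,0,-2],[0,0,-2.3]],"rotation":[[0,0,-10],[0,0,-20],[0,0,-30],[0,0,-40],[0,0,-50],[0,0,-60],[0,0,-69]],"claw":[255,255,255,255,255,255,255]}' 55
python3 -m handwheel '{"travel":[[0,0,0],[0,0,-0.4],[0,0,-0.8],[0,0,-1.2],[0,0,-1.6],[0,0,-2],[0,0,-2.3]],"rotation":[[0,0,10],[0,0,20],[0,0,30],[0,0,40],[0,0,50],[0,0,60],[0,0,69]],"claw":[255,255,255,255,255,255,255]}' 55
python3 - <<'E'
from h import *
from workcell import get_state, vision
s=get_state();print(s['position'],s['orientation'],s['wrist_force'],s['torque'],s['joints'][5])
for n in("scene","side"):
    s=vision.snapshot(n);p=s["pixels"]
    c=biggest(hsv(s,(60,80,40),(85,255,200)),(318,265) if n=="scene" else (325,260));print(n,cen(c),cv2.boundingRect(c))
    r=biggest(redmask(s),(318,243),25);print(cen(r),cv2.boundingRect(r))
    if n=="scene": cv2.imwrite("pics/s3.png",cv2.resize(p[180:320,220:420,::-1],None,fx=3,fy=3))
E
```

```text
clock: 7.48
position: [0.537, -0.0009, 0.0621]
orientation: [-0.213, 3.134, -0.002]
wrist_force: [4.9, -4.2, -10.5]
width: 0.0116
grip_force: 54.9
clock: 8.35
position: [0.5371, -0.0014, 0.0646]
orientation: [1.611, 2.695, -0.003]
wrist_force: [4.4, -5.7, -9.1]
width: 0.0116
grip_force: 54.9
[ 0.53705004 -0.00137541  0.06462552] [ 1.61092194  2.69526375 -0.00313148] [ 4.37626467 -5.73352647 -9.09246906] [-1.36294261 -0.94081539  0.17250907] -0.5932520451107824
scene [316.10507957 262.77828646] (290, 239, 61, 47)
[315.84313725 241.21671827] (312, 224, 8, 31)
side [327.17075893 264.56491815] (300, 242, 53, 38)
[328.40133333 244.456     ] (325, 233, 8, 23)
```

View pics/s3.png

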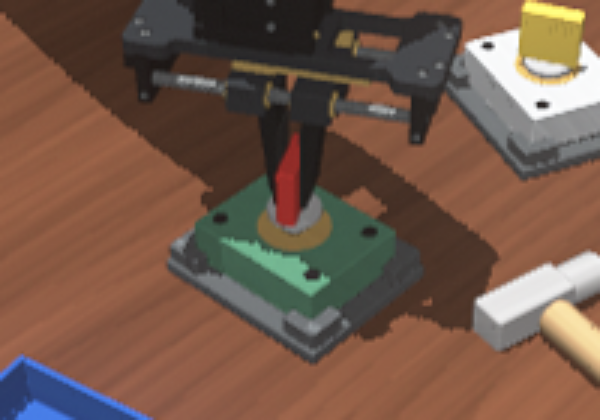

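The collar has risen clear of the ring at about (295,215) in the crop, and the jig has not moved. The pin is up about 10 mm, so three more twists.

```bash
python3 -m handwheel '{"travel":[[0,0,0],[0,0,-0.4],[0,0,-0.8],[0,0,-1.2],[0,0,-1.6],[0,0,-2],[0,0,-2.3]],"rotation":[[0,0,-10],[0,0,-20],[0,0,-30],[0,0,-40],[0,0,-50],[0,0,-60],[0,0,-69]],"claw":[255,255,255,255,255,255,255]}' 55
python3 -m handwheel '{"travel":[[0,0,0],[0,0,-0.4],[0,0,-0.8],[0,0,-1.2],[0,0,-1.6],[0,0,-2],[0,0,-2.3]],"rotation":[[0,0,10],[0,0,20],[0,0,30],[0,0,40],[0,0,50],[0,0,60],[0,0,69]],"claw":[255,255,255,255,255,255,255]}' 55
python3 -m handwheel '{"travel":[[0,0,0],[0,0,-0.4],[0,0,-0.8],[0,0,-1.2],[0,0,-1.6],[0,0,-2],[0,0,-2.3]],"rotation":[[0,0,-10],[0,0,-20],[0,0,-30],[0,0,-40],[0,0,-50],[0,0,-60],[0,0,-69]],"claw":[255,255,255,255,255,255,255]}' 55
python3 - <<'E'
from h import *
from workcell import get_state, vision
s=get_state();print(s['position'],s['orientation'],s['wrist_force'],s['torque'],s['joints'][5])
for n in("scene","side"):
    s=vision.snapshot(n);p=s["pixels"]
    c=biggest(hsv(s,(60,80,40),(85,255,200)),(318,265) if n=="scene" else (325,260));print(n,cen(c),cv2.boundingRect(c))
    r=biggest(redmask(s),(318,243),25);print(cen(r),cv2.boundingRect(r))
E
```

```text
clock: 9.32
position: [0.5372, -0.001, 0.0676]
orientation: [-0.214, 3.134, -0.002]
wrist_force: [2.1, -3.5, -5.2]
width: 0.012
grip_force: 54.9
clock: 10.2
position: [0.5366, 0.0004, 0.0703]
orientation: [-1.612, -2.694, -0.001]
wrist_force: [-0.8, 0.5, -2.0]
width: 0.0116
grip_force: 54.9
clock: 11.08
position: [0.5366, 0.0004, 0.0727]
orientation: [0.214, -3.133, -0.002]
wrist_force: [-0.8, -0.4, -1.5]
width: 0.0118
grip_force: 54.9
[5.36623594e-01 3.78086214e-04 7.26624610e-02] [ 2.13754899e-01 -3.13306065e+00 -2.36692040e-03] [-0.83521243 -0.39879555 -1.49949633] [0.05443962 0.02029059 0.05175646] -1.8077145290720225
scene [309.29241192 257.40867209] (285, 240, 64, 34)
[325.15139442 237.57901726] (320, 227, 10, 22)
side [327.26689815 265.24212963] (300, 244, 52, 36)
[314.86178862 240.61382114] (313, 231, 8, 18)
```

The wrist force is now only the pin's weight, so it's free. I lift gently.

```bash
python3 -m handwheel '{"travel":[[0,0,-3],[0,0,-6],[0,0,-10],[0,0,-14],[0,0,-20],[0,0,-30],[0,0,-50],[0,0,-70],[0,0,-70]],"rotation":[[0,0,0],[0,0,0],[0,0,0],[0,0,0],[0,0,0],[0,0,0],[0,0,0],[0,0,0],[0,0,0]],"claw":[255,255,255,255,255,255,255,255,255]}' 55
python3 - <<'E'
from h import *
from workcell import get_state, vision
s=get_state();print(s['position'],s['orientation'],s['wrist_force'],s['torque'],s['joints'][5])
s=vision.snapshot("scene");cv2.imwrite("pics/s4.png",s["pixels"][:,:,::-1])
E
```

```text
clock: 12.3
position: [0.5392, -0.0004, 0.1467]
orientation: [-0.206, 3.129, -0.002]
wrist_force: [-0.1, -0.3, -1.3]
width: 0.0115
grip_force: 54.9
[ 5.39222027e-01 -4.19625626e-04  1.46726388e-01] [-2.05832463e-01  3.12893938e+00 -1.58135494e-03] [-0.09222789 -0.34972037 -1.25261497] [ 0.04250732 -0.04054857  0.00146456] -1.8025001432497436
```

View pics/s4.png

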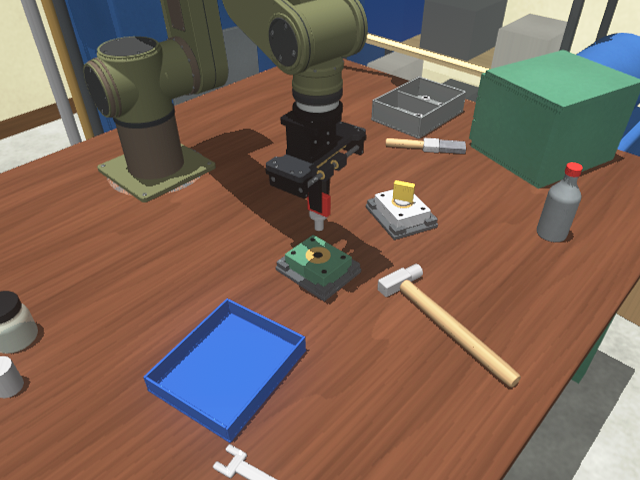

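The pin is out of the bore, with its tip at about (319,228). The jig is seated at (318,265) and the yellow pin is untouched. I move over the tray.

```bash
python3 -m handwheel '{"travel":[[-3,-35,0],[-5,-70,0],[-8,-110,0],[-12,-150,0],[-15,-190,0],[-18,-225,0],[-20,-250,0],[-20,-264,0],[-20,-264,0],[-20,-264,20],[-20,-264,40],[-20,-264,40]],"rotation":[[0,0,0],[0,0,0],[0,0,0],[0,0,0],[0,0,0],[0,0,0],[0,0,0],[0,0,0],[0,0,0],[0,0,0],[0,0,0],[0,0,0]],"claw":[255,255,255,255,255,255,255,255,255,255,255,255]}' 55
python3 - <<'E'
from h import *
from workcell import get_state, vision
s=get_state();print(s['position'],s['orientation'],s['wrist_force'],s['joints'][5])
a,b=vision.snapshot("scene"),vision.snapshot("side")
r,q=biggest(redmask(a),(240,320),80),biggest(redmask(b),(380,330),80)
print(cen(r),cen(q),tri(a,cen(r),b,cen(q)))
cv2.imwrite("pics/s5.png",np.hstack([a["pixels"][200:460,100:400],b["pixels"][200:460,270:570]])[:,:,::-1])
E
```

```text
clock: 13.85
position: [0.5894, -0.2574, 0.0991]
orientation: [0.207, -3.129, -0.006]
wrist_force: [0.0, 0.3, -1.0]
width: 0.0119
grip_force: 54.9
[ 0.58937512 -0.25741296  0.09912726] [ 0.20702806 -3.12891969 -0.00591596] [ 0.02737858  0.3059427  -1.0127619 ] -2.1982402859470036
[228.29586261 323.00078064] [370.03104575 339.96732026] (array([ 0.57995953, -0.23910195,  0.08199817]), np.float64(0.0002097050318538571))
```

View pics/s5.png

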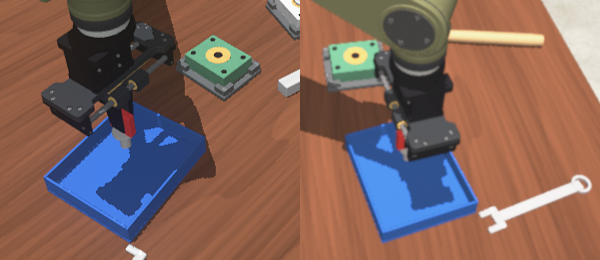

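The pin at about (125,140) in the crop is inside the rim outline and near the tray's centre. I lower it.

```bash
python3 -m handwheel '{"travel":[[0,0,15],[0,0,30],[0,0,42],[0,0,48],[0,0,48]],"rotation":[[0,0,0],[0,0,0],[0,0,0],[0,0,0],[0,0,0]],"claw":[255,255,255,255,255]}' 55
python3 -m handwheel '{"travel":[[0,0,0.7],[0,0,1.4],[0,0,2],[0,0,2]],"rotation":[[0,0,0],[0,0,0],[0,0,0],[0,0,0]],"claw":[255,255,255,255]}' 55
```

```text
clock: 14.58
position: [0.5912, -0.2592, 0.0544]
orientation: [0.206, -3.134, -0.001]
wrist_force: [-0.0, 1.1, -2.6]
width: 0.0116
grip_force: 54.9
clock: 15.08
position: [0.5917, -0.2594, 0.0534]
orientation: [-0.206, 3.135, -0.0]
wrist_force: [-0.5, -0.4, -1.9]
width: 0.0115
grip_force: 54.9
```

```bash
python3 -m handwheel '{"travel":[[0,0,0.7],[0,0,1.4],[0,0,2],[0,0,2]],"rotation":[[0,0,0],[0,0,0],[0,0,0],[0,0,0]],"claw":[255,255,255,255]}' 55
python3 -m handwheel '{"travel":[[0,0,0.7],[0,0,1.4],[0,0,2],[0,0,2]],"rotation":[[0,0,0],[0,0,0],[0,0,0],[0,0,0]],"claw":[255,255,255,255]}' 55
```

```text
clock: 15.58
position: [0.5916, -0.2593, 0.0511]
orientation: [0.206, -3.135, -0.0]
wrist_force: [0.4, -0.6, -1.4]
width: 0.0118
grip_force: 54.9
clock: 16.08
position: [0.5916, -0.2593, 0.0492]
orientation: [0.206, -3.135, -0.0]
wrist_force: [-0.4, 0.5, -1.5]
width: 0.0117
grip_force: 54.9
```

```bash
python3 -m handwheel '{"travel":[[0,0,0.5],[0,0,1],[0,0,1.3],[0,0,1.3]],"rotation":[[0,0,0],[0,0,0],[0,0,0],[0,0,0]],"claw":[255,255,255,255]}' 55
python3 -m handwheel '{"travel":[[0,0,0.5],[0,0,1],[0,0,1],[0,0,1]],"rotation":[[0,0,0],[0,0,0],[0,0,0],[0,0,0]],"claw":[255,255,255,255]}' 55
```

```text
clock: 16.58
position: [0.5916, -0.2593, 0.0479]
orientation: [0.206, -3.135, -0.0]
wrist_force: [0.6, 0.5, -1.4]
width: 0.0116
grip_force: 54.9
clock: 17.08
position: [0.5916, -0.2593, 0.047]
orientation: [0.206, -3.135, 0.0]
wrist_force: [-0.2, -0.7, -1.4]
width: 0.0118
grip_force: 54.9
```

```bash
python3 -m handwheel '{"travel":[[0,0,0.5],[0,0,1],[0,0,1],[0,0,1]],"rotation":[[0,0,0],[0,0,0],[0,0,0],[0,0,0]],"claw":[255,255,255,255]}' 55
python3 -m handwheel '{"travel":[[0,0,0.5],[0,0,1],[0,0,1],[0,0,1]],"rotation":[[0,0,0],[0,0,0],[0,0,0],[0,0,0]],"claw":[255,255,255,255]}' 55
```

```text
clock: 17.58
position: [0.5918, -0.2594, 0.0467]
orientation: [-0.206, 3.135, -0.0]
wrist_force: [-2.2, 1.4, 6.1]
width: 0.012
grip_force: 54.9
clock: 18.08
position: [0.5919, -0.2594, 0.0467]
orientation: [0.206, -3.135, 0.0]
wrist_force: [-4.8, 2.2, 10.0]
width: 0.012
grip_force: 54.9
```

Contact at TCP z 0.0467. I ease the load and let go.

```bash
python3 -m handwheel '{"travel":[[0,0,-1.1],[0,0,-1.1],[0,0,-1.1],[0,0,-1.1],[0,0,-1.1],[0,0,-1.1],[0,0,-1.1],[0,0,-1.1],[0,0,-1.1]],"rotation":[[0,0,0],[0,0,0],[0,0,0],[0,0,0],[0,0,0],[0,0,0],[0,0,0],[0,0,0],[0,0,0]],"claw":[255,215,205,190,160,130,130,130,130]}' 5
python3 -m handwheel '{"travel":[[0,0,-10],[0,0,-25],[0,0,-50],[0,0,-90],[0,0,-140],[0,0,-180],[0,0,-180]],"rotation":[[0,0,0],[0,0,0],[0,0,0],[0,0,0],[0,0,0],[0,0,0],[0,0,0]],"claw":[130,130,130,130,130,130,130]}'
python3 - <<'E'
from workcell import vision
import cv2
s=vision.snapshot("scene");cv2.imwrite("pics/s6.png",s["pixels"][:,:,::-1])
E
```

```text
clock: 19.2
position: [0.5916, -0.2594, 0.0461]
orientation: [-0.206, 3.135, -0.0]
wrist_force: [-0.9, -0.7, 0.2]
width: 0.0466
grip_force: 0.0
clock: 20.08
position: [0.594, -0.2606, 0.2331]
orientation: [-0.206, 3.126, -0.009]
wrist_force: [0.7, -0.7, -0.0]
width: 0.0464
grip_force: 0.0
```

View pics/s6.png

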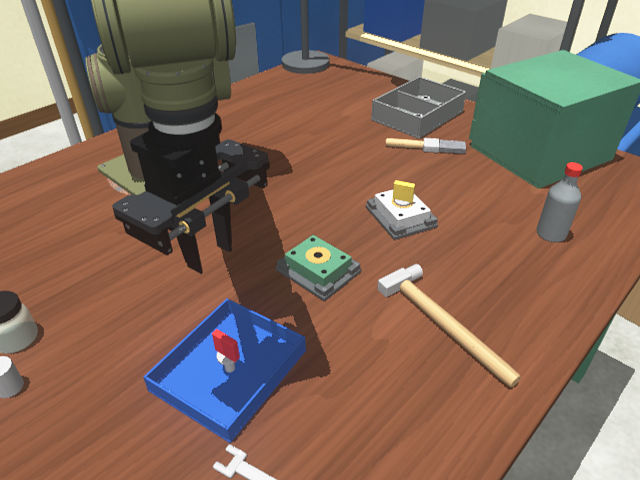

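The red pin stands in the middle of the tray at (227,350). The jig is seated at (318,262), the yellow pin is untouched and the gripper is clear, so I hand in.

```bash
python3 -c "
from workcell import job
print(job.hand_in())"
```

```text
the job is handed in; nothing more can be done
None
```

The red pin was twisted free and now stands in the blue tray, the jig stayed in its nest, the yellow pin was not touched, and the job is handed in at about 20 s of the 64 s allowed.

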